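Free the rusted bolt on the colour box and fetch a jar

TASK

The rusted slide bolt on the hatch of the grey steel box has seized: work its upright knob back and forth in short strokes, right up to the stop each way, until it runs, then draw it fully back towards the robot's side and slide the hatch fully open. Take out the amber jar with the orange lid, set it down upright (do not drop it) wholly on top of the wooden block, and slide the hatch fully shut again, leaving the bolt drawn. Leave the white-lidded jar in the box and everything else on the bench where it is.

Things in the scene. Friction and masses are not known exactly. Their poses are not given: they have to be found in the camera images.
- box: Fixed grey steel box, 200 (x) x 360 (y) x 74 mm high; dark rails on its long top edges reach 86 mm. Origin: centre of underside, on the bench; x to the far side, y along its length. Compartment in the -y half: inside x -92 to 92, y -172 to -6, floor at 6, walls to 74 mm; the +y half is a closed deck. Rod keeper (26 mm wide, up to 106 mm) on the far rail at x 94, y -90.
- bolt (a joint): Bolt travel, m: 0 home, 0.055 fully drawn; grows along the box's -x. Friction 4 N; stays put; locks the hatch below 0.03. At first seized between hard stops at 0 and near 0.017, however hard it is pulled. Each full stroke to a stop (10 to 15 N; ending over 2 mm short may loosen nothing), out, then back, loosens it; on the 2nd or 3rd pull out (hidden) it runs on.
- knob_top (a point): Centre of the top of the bolt's knob: an upright rusty post 14 mm thick, its bright cap 19 mm wide and 8 mm high. This point is 154 mm above the bench, on the box at x = 0.030 - bolt, y = -0.090 + hatch (m). The rod's straps reach 105 mm above the bench, at box x 58 to 74 and -66 to -50 mm, so 105 to 154 mm is free to push or straddle the post.
- hatch (a joint): Travel of the blue sliding hatch, m: 0 = shut over the compartment, 0.165 = fully open, over the deck; it grows along the box's +y. Friction about 3 N; stays where it is left. It carries the bolt, so pushing sideways on the knob slides it once the bolt is drawn.
- hatch_mid (a point): Middle of the hatch's top face, 82 mm above the bench. The hatch is a blue plate 174 x 174 x 6 mm.
- jar: Jar to fetch: amber glass, paper label, orange lid; 40 mm in diameter (lid 42 mm), 62 mm high, about 0.16 kg; origin: centre of its underside. Stands on the compartment floor, its x-place (near or far half) swapped at random with the other jar.
- other_jar: Same size of jar, clear glass with a white lid; it stays in the box.
- block: Wooden block fixed to the bench, 150 (x) x 120 (y) x 45 mm high, origin: centre of its underside, z up.
- paper_roll: Bystander: white paper roll 104 mm in diameter, 98 mm high, origin under its centre.
- spray_bottle: Bystander: clear spray bottle 36 mm in diameter, 130 mm high, origin under its centre.
- jar_lid: Bystander: loose black lid 68 mm in diameter, 12 mm high, origin under its centre.
- spoon: Bystander: green plastic spoon, 160 mm long, lying.
- scrub_brush: Bystander: white brush, 150 mm long, lying.
- mix_cup: Bystander: white mixing cup 68 mm in diameter, 45 mm high, origin under its centre.
- glass_tile: Bystander: amber glass tile 75 x 75 x 6 mm, origin under its centre.

How it is judged:
By the outcome, as a careful person would: the job done as asked, in the order asked, and still so for the second after the job is handed in, with the robot touching nothing.
It also fails if it takes over 72 s, if anything falls off the work surface, if the arm or the gripper's body presses on something with over 40 N, if the wrist force passes 120 N, or if a joint passes its speed limit or range.

ROBOT

A 6-joint arm with a two-finger parallel gripper is mounted at the origin on the work surface. World frame = base frame: x ahead of the robot, y to its left, z up, the work surface at z = 0. Lengths are in m, angles in rad, forces in N, time in s.
With the tool pointing down it reaches from about 0.25 to 0.775 m from the base axis. Payload 4 kg.
Tool frame: the origin (TCP) lies at the very end of the fingers, on their centre line; the grasp point (between the pads) lies 19 mm behind it (robot.pinch_z is the distance from the TCP to the grasp point, in m); z points along the fingers, y is the line along which they close (so a half turn about z gives the same grasp; the last joint's range is limited). The gripper opens to 94 mm and grips with 3 to 60 N. Pads are 16 mm wide; open, the fingers measure 119 mm over their backs; the gripper's body (75 mm by 177 mm) begins 78 mm behind the grasp point.
Start: joints at [1.024, 0.087, 1.371, -0, 1.684, -0.103], TCP at [0.236, 0.497, 0.206] pointing down, gripper open.
Joint ranges: [-3.1, 3.1], [-0.76, 2.03], [0.27, 2.55], [-1.08, 4.22], [0.17, 2.65], [-2.57, 2.57]. Speed limits (rad/s): [2.79, 2.79, 3.14, 3.14, 3.14, 3.14].

INTERFACE

Orientations are given as [roll, pitch, yaw] about the fixed x, y, z axes, in that order (R = Rz(yaw) Ry(pitch) Rx(roll)).
In Python, from bench import robot gives the robot as it stands.
- The arm moves only by the tool arm_command, never from a script. Its argument "targets" is one flat list of numbers, 7 for each row, row after row: the turn, a rotation vector about the tool's x, y, z in degrees, then the shift along the tool's x, y, z in mm, then the closure, from -1 (fully open) to 1 (shut). In form: [ax, ay, az, x, y, z, hand, ax, ay, az, x, y, z, hand, ...]. A call has 1 to 20 rows; each row is the pose to reach, as a shift and turn from the pose commanded when the call began, along the tool's axes at that moment; what a row does not reach only later rows make up. A row lasts 1/10 s, in which the tool goes at most 50 mm and 8.59 degrees, less where a joint would pass 70% of its speed; a pose out of reach is approached as far as the arm can. A call with a gripper value outside its range is refused whole. The fingers move at their own pace and stop on an object; the grip force is fixed at half the most. Time passes only in rows, so rows that repeat a pose let the fingers close. It gives the time, the measured TCP pose, the force, the opening and the grip force at its end, in the units of the state.
- robot.get_obs(): the state, without advancing time (a new reading comes with each control period).
- robot.snapshot(name): name is "scene" or "top" or "wrist"; returns a dict with "color" (400x640x3 uint8, red, green, blue), "range_z" (400x640 float32, m along the optical axis (not along the pixel's ray), 0 where there is no reading), "fx", "fy", "cx", "cy" (pixels), "T" (4x4, takes a point from camera to world coordinates); the wrist camera has in their place "T_tool_cam" (4x4, takes a point from camera to tool coordinates, whose origin is the TCP and whose axes are the flange's). Camera axes: x right, y down, z forward; pixel columns grow to the right and rows downward; lengths in m; the calibration is good to about 2 mm. A picture is of the moment at which its call begins: read the wrist's pose just before it.
- robot.close_job(): hands the job in; it is judged then, once.
The state is a dict: "time": time; "joint_positions": joint angles; "qvel": joint speeds; "joint_torque": joint torques, N m; "tool_pos": TCP position; "ee_rot": TCP orientation; "wrist_force": force on the tool from outside, world axes, zero at the start; "wrist_torque": the same for the moment, N m; "width": finger opening in m; "finger_force": force on a finger pad.
Only numpy, scipy, OpenCV 4.12 (cv2) and the standard library are available. Lean on these libraries where they do the work, as an engineer would, in place of code of your own. Each camera call takes 0.05 s, during which the arm holds its last target. There are 200 camera calls.

## Working session

There is one attempt and no reset: what is moved stays moved. The work goes in short steps, Python scripts to look and compute and a tool call to move; the robot and the scene stay as the last step left them, time stands still between calls to the robot, and variables do not carry over. Pictures are saved under pics/ and viewed, at most 10 in all, crops included, and the job is handed in when it is done.

Besides the shell and the picture viewer there is one more tool, called after ">>>" in YAML: its name, and indented under it one key for each argument. arm_command: Moves the arm, as the interface text tells. Its arguments: {"type":"object","properties":{"targets":{"type":"array"}},"required":["targets"]}

```bash
mkdir -p pics; cat > h.py <<'E'
import numpy as np, cv2, sys
from bench import robot
def snap(n,f):
    s=robot.snapshot(n); cv2.imwrite('pics/'+f+'.png',s['color'][:,:,::-1]); np.savez('pics/'+f+'.npz',**s); return s
def pt(s,u,v,T=None,z=None):
    T=s['T'] if T is None else T
    r=np.array([(u-s['cx'])/s['fx'],(v-s['cy'])/s['fy'],1])
    if z is None:
        p=np.asarray(s['range_z'])[int(v)-1:int(v)+2,int(u)-1:int(u)+2]; d=np.median(p[p>0])
    else: d=(z-T[2,3])/(T[:3,:3]@r)[2]
    return T[:3,:3]@(r*d)+T[:3,3]
E
python3 - <<'E'
from h import *
o=robot.get_obs(); print({k:np.round(v,3) for k,v in o.items()})
s=snap('top','top1'); print(np.round(s['T'],3),s['fx'])
snap('scene','sc1')
E
```

```text
{'time': np.float64(0.0), 'joint_positions': array([ 1.024,  0.088,  1.372, -0.   ,  1.684, -0.103]), 'qvel': array([ 0.001,  0.001, -0.002,  0.001,  0.001, -0.001]), 'joint_torque': array([ 2.0000e-03, -3.4019e+01, -3.0242e+01,  7.2000e-02,  3.3000e-02,
       -0.0000e+00]), 'tool_pos': array([0.236, 0.496, 0.204]), 'ee_rot': array([-3.139, -0.   ,  2.698]), 'wrist_force': array([ 0.401,  0.319, -0.327]), 'wrist_torque': array([ 0.005, -0.002,  0.07 ]), 'finger_force': np.float64(0.0), 'width': np.float64(0.094)}
[[ 0.017 -0.995  0.097  0.378]
 [-1.    -0.017  0.004 -0.018]
 [-0.002 -0.097 -0.995  1.741]
 [ 0.     0.     0.     1.   ]] 489.8438731543016
```

View pics/top1.png

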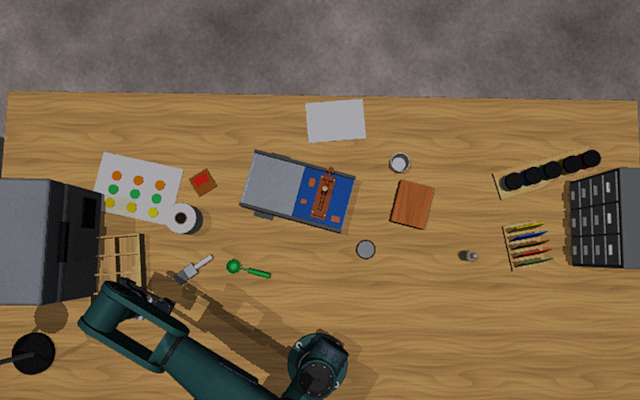

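View pics/sc1.png

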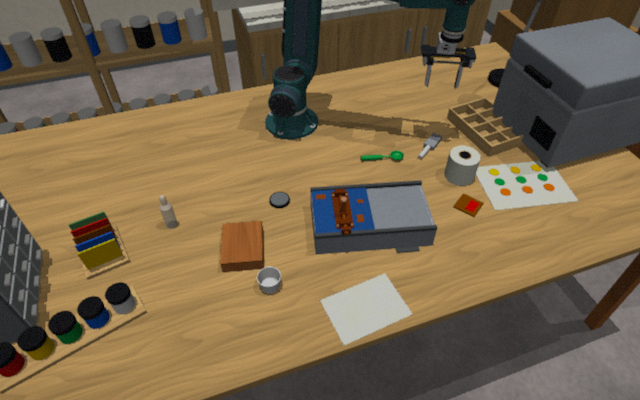

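The top view shows the box around (300,190), with the hatch and bolt on the right (-y) at (325,195), and the block at (412,204). The brush, spoon, lid and cup are clear of both. I'll enlarge this area and measure it.

```bash
python3 - <<'E'
from h import *
s=dict(np.load('pics/top1.npz')); c=s['color'][135:245,230:450,::-1]
cv2.imwrite('pics/crop.png',cv2.resize(c,None,fx=3.6,fy=3.6,interpolation=cv2.INTER_CUBIC))
v,u=np.mgrid[0:400,0:640]; d=s['range_z']
P=np.stack([(u-s['cx'])/s['fx']*d,(v-s['cy'])/s['fy']*d,d],-1)@s['T'][:3,:3].T+s['T'][:3,3]
def rect(u0,u1,v0,v1,z0,z1):
    m=(u>u0)&(u<u1)&(v>v0)&(v<v1)&(P[...,2]>z0)&(P[...,2]<z1)
    r=cv2.minAreaRect(P[m][:,:2].astype(np.float32)*1000); print(m.sum(),r,np.median(P[m][:,2]))
rect(235,362,145,240,.06,.13)
rect(235,362,145,240,.06,.079)
rect(380,440,176,235,.035,.06)
E
```

```text
6111 ((593.419189453125, 75.17105102539062), (360.72528076171875, 206.7013397216797), 75.78733825683594) 0.08007615563542791
2730 ((590.9668579101562, 75.78663635253906), (360.722412109375, 201.51644897460938), 75.64668273925781) 0.07463751288381193
1488 ((554.3238525390625, -322.9168701171875), (121.71521759033203, 150.88487243652344), 76.32067108154297) 0.04572501734530199
```

View pics/crop.png

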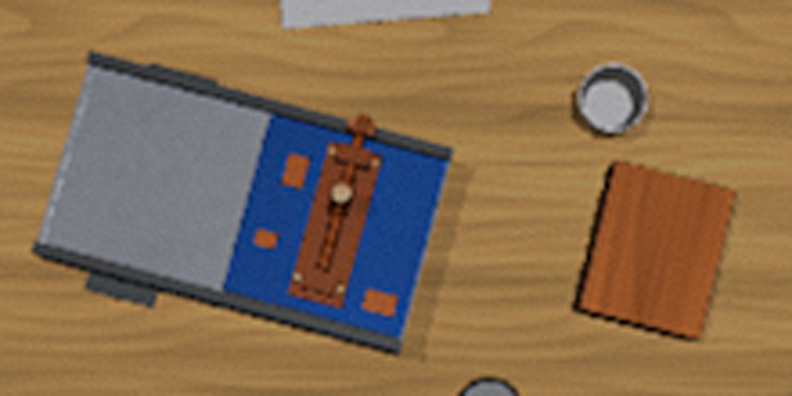

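The crop confirms the yaw: the deck is to the left, the hatch to the right, and the knob cap is at crop (341,193), which is pixel (324.7,188.6). I'll check that against the model.

```bash
cat >> h.py <<'E'
from scipy.spatial.transform import Rotation as Ro
BO=np.array([.592,.0755,0]); BA=np.radians(-14.3)
def box(x,y,z): return BO+Ro.from_euler('z',BA).apply([x,y,z])
def unbox(p): return Ro.from_euler('z',-BA).apply(np.asarray(p)-BO)
def rel(p,yaw=None):
    o=robot.get_obs(); R=Ro.from_euler('xyz',o['ee_rot'])
    print('shift mm',np.round(R.inv().apply(p-o['tool_pos'])*1000,1), 'turn',None if yaw is None else np.round(np.degrees((R.inv()*Ro.from_euler('xyz',[np.pi,0,np.radians(yaw)])).as_rotvec()),1))
def toolT(s,o):
    T=np.eye(4);T[:3,:3]=Ro.from_euler('xyz',o['ee_rot']).as_matrix();T[:3,3]=o['tool_pos'];return T@s['T_tool_cam']
E
python3 - <<'E'
from h import *
s=dict(np.load('pics/top1.npz'))
p=pt(s,324.7,188.6,z=.154); print(p,unbox(p),pt(s,324.7,188.6))
t=box(.030,-.09,.22);print(t);rel(t,75.7)
E
```

```text
[ 0.58942528 -0.01700447  0.154     ] [ 0.02035357 -0.09027424  0.154     ] [ 0.58943813 -0.01700439  0.15390351]
[ 0.59884056 -0.01912139  0.22      ]
shift mm [-549.1 -309.7  -15.1] turn [-0.1  0.1 78.9]
```

>>> arm_command:
  targets: [0, 0, 79, -540, -312, -15, -1, 0, 0, 79, -540, -312, -15, -1, 0, 0, 79, -540, -312, -15, -1, 0, 0, 79, -540, -312, -15, -1, 0, 0, 79, -540, -312, -15, -1, 0, 0, 79, -540, -312, -15, -1, 0, 0, 79, -540, -312, -15, -1, 0, 0, 79, -540, -312, -15, -1, 0, 0, 79, -540, -312, -15, -1, 0, 0, 79, -540, -312, -15, -1, 0, 0, 79, -540, -312, -15, -1, 0, 0, 79, -540, -312, -15, -1, 0, 0, 79, -540, -312, -15, -1, 0, 0, 79, -540, -312, -15, -1, 0, 0, 79, -540, -312, -15, -1, 0, 0, 79, -540, -312, -15, -1, 0, 0, 79, -540, -312, -15, -1, 0, 0, 79, -540, -312, -15, -1]

```text
time: 1.9
tool_pos: [0.5895, -0.0157, 0.2209]
ee_rot: [3.141, -0.0, 1.321]
wrist_force: [-0.4, -0.4, 0.1]
width: 0.0939
finger_force: 0.0
```

```bash
python3 - <<'E'
from h import *
o=robot.get_obs(); print(o['time'],o['tool_pos'],np.degrees(o['ee_rot']))
s=snap('wrist','w1'); np.save('pics/w1T.npy',toolT(s,o)); print(s['T_tool_cam'].round(3))
E
```

```text
1.9 [ 0.58948598 -0.01572815  0.22089013] [ 1.79971395e+02 -1.40811185e-02  7.56718274e+01]
[[-0.    -0.97  -0.243  0.071]
 [ 1.    -0.    -0.001  0.   ]
 [ 0.001 -0.243  0.97  -0.18 ]
 [ 0.     0.     0.     1.   ]]
```

View pics/w1.png

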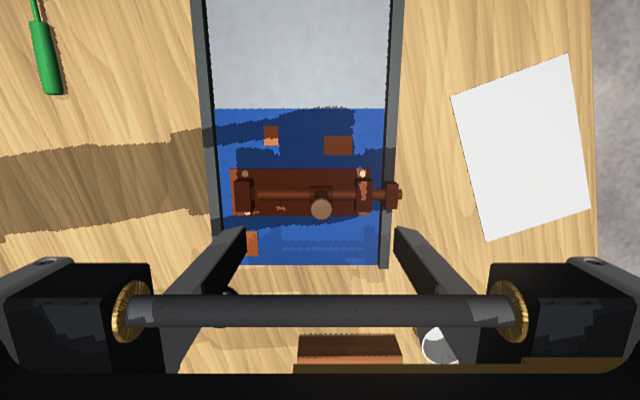

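The wrist view shows the knob cap at (321,208), between the fingers. The rod sits in its straps, and the rails run along the image columns.

```bash
python3 - <<'E'
from h import *
s=dict(np.load('pics/w1.npz')); T=np.load('pics/w1T.npy')
p=pt(s,321,208,T,z=.154); print(p,unbox(p),pt(s,321,208,T))
d=s['range_z'];v,u=np.mgrid[0:400,0:640]
P=np.stack([(u-s['cx'])/s['fx']*d,(v-s['cy'])/s['fy']*d,d],-1)@T[:3,:3].T+T[:3,3]
B=unbox(P.reshape(-1,3)).reshape(P.shape)
for lo,hi in((.0,90),(95,140),(150,210)):
    m=(v>lo)&(v<hi)&(u<420)&(u>180)&(abs(P[...,2]-.085)<.004); x=B[...,0][m]; print(m.sum(),np.percentile(x,[2,98]))
m=(v<260)&(P[...,2]>.147)&(P[...,2]<.16)&(abs(u-321)<40); print(m.sum(),B[m].mean(0),P[m].mean(0))
m=(v>225)&(v<275)&(abs(P[...,2]-.082)<.004)&(abs(u-310)<20);print(np.percentile(B[m][:,1],[1,99]))
m=(v>160)&(v<215)&(abs(P[...,2]-.103)<.004)&(abs(u-310)<90);print('straps x',np.unique(B[m][:,0].round(2),return_counts=True))
E
```

```text
[ 0.59132087 -0.01369484  0.154     ] [ 0.02137295 -0.08659895  0.154     ] [ 0.59139032 -0.01340504  0.1550786 ]
2338 [-0.1004594   0.09854566]
6447 [-0.09787815  0.09603271]
8032 [-0.09798377  0.09347922]
374 [ 0.02126193 -0.08639636  0.15455641] [ 0.59126333 -0.0134711   0.15455641]
[-0.1737067  -0.12710423]
straps x (array([-0.07, -0.06, -0.05, -0.04, -0.03, -0.02, -0.01,  0.  ,  0.01,
        0.02,  0.03,  0.04,  0.05,  0.06,  0.07,  0.08,  0.09,  0.1 ]), array([ 55, 290, 156,  67,  57,  63,  72,  60, 108,  30,  93,  66,  74,
       271, 248,  62, 170,  74]))
```

>>> arm_command:
  targets: [0, 0, 0, 2, 1, 50, -1, 0, 0, 0, 2, 1, 85, -1, 0, 0, 0, 2, 1, 109, -1, 0, 0, 0, 2, 1, 109, -1, 0, 0, 0, 2, 1, 109, 1, 0, 0, 0, 2, 1, 109, 1, 0, 0, 0, 2, 1, 109, 1, 0, 0, 0, 2, 1, 109, 1, 0, 0, 0, 2, 1, 109, 1, 0, 0, 0, 2, 1, 109, 1, 0, 0, 0, 2, 1, 109, 1, 0, 0, 0, 2, 1, 109, 1]

```text
time: 3.15
tool_pos: [0.5913, -0.0152, 0.1114]
ee_rot: [-3.141, -0.0, 1.319]
wrist_force: [0.5, -0.5, 0.2]
width: 0.0334
finger_force: 0.0
```

>>> arm_command:
  targets: [0, 0, 0, 0, 0, 0, 1, 0, 0, 0, 0, 0, 0, 1, 0, 0, 0, 0, 0, 0, 1, 0, 0, 0, 0, 0, 0, 1, 0, 0, 0, 0, 0, 0, 1, 0, 0, 0, 0, 0, 0, 1]

```text
time: 3.75
tool_pos: [0.5911, -0.0152, 0.1114]
ee_rot: [-3.141, -0.0, 1.319]
wrist_force: [-1.6, -0.1, 1.2]
width: 0.0175
finger_force: 30.0
```

>>> arm_command:
  targets: [0, 0, 0, 0, 4, 0, 1, 0, 0, 0, 0, 8, 0, 1, 0, 0, 0, 0, 8, 0, 1]

```text
time: 4.05
tool_pos: [0.5986, -0.017, 0.1114]
ee_rot: [-3.139, -0.0, 1.319]
wrist_force: [-5.6, 0.3, 1.7]
width: 0.0175
finger_force: 30.0
```

>>> arm_command:
  targets: [0, 0, 0, 0, 2, 0, 1, 0, 0, 0, 0, 3, 0, 1, 0, 0, 0, 0, 3, 0, 1]

```text
time: 4.35
tool_pos: [0.5985, -0.017, 0.1113]
ee_rot: [-3.132, 0.0, 1.319]
wrist_force: [-12.3, 2.2, 6.2]
width: 0.0179
finger_force: 30.0
```

>>> arm_command:
  targets: [0, 0, 0, 0, 1, 0, 1, 0, 0, 0, 0, -8, 0, 1, 0, 0, 0, 0, -16, 0, 1, 0, 0, 0, 0, -22, 0, 1, 0, 0, 0, 0, -24, 0, 1, 0, 0, 0, 0, -24, 0, 1]

```text
time: 4.95
tool_pos: [0.5822, -0.0129, 0.1115]
ee_rot: [3.133, -0.001, 1.319]
wrist_force: [9.5, -1.7, -5.4]
width: 0.0176
finger_force: 30.0
```

>>> arm_command:
  targets: [0, 0, 0, 0, -2, 0, 1, 0, 0, 0, 0, -2, 0, 1, 0, 0, 0, 0, 8, 0, 1, 0, 0, 0, 0, 16, 0, 1, 0, 0, 0, 0, 22, 0, 1, 0, 0, 0, 0, 25, 0, 1, 0, 0, 0, 0, 25, 0, 1]

```text
time: 5.65
tool_pos: [0.5984, -0.017, 0.1113]
ee_rot: [-3.129, 0.001, 1.32]
wrist_force: [-14.2, 3.2, 7.0]
width: 0.0178
finger_force: 30.0
```

Home stop reached at 14.5 N. Second pull.

>>> arm_command:
  targets: [0, 0, 0, 0, -8, 0, 1, 0, 0, 0, 0, -16, 0, 1, 0, 0, 0, 0, -22, 0, 1, 0, 0, 0, 0, -26, 0, 1, 0, 0, 0, 0, -26, 0, 1]

```text
time: 6.15
tool_pos: [0.5819, -0.0128, 0.1115]
ee_rot: [3.131, -0.001, 1.319]
wrist_force: [12.0, -2.7, -6.6]
width: 0.0178
finger_force: 30.0
```

>>> arm_command:
  targets: [0, 0, 0, 0, -1, 0, 1, 0, 0, 0, 0, 8, 0, 1, 0, 0, 0, 0, 16, 0, 1, 0, 0, 0, 0, 22, 0, 1, 0, 0, 0, 0, 26, 0, 1, 0, 0, 0, 0, 26, 0, 1]

```text
time: 6.75
tool_pos: [0.5984, -0.017, 0.1113]
ee_rot: [-3.13, 0.001, 1.319]
wrist_force: [-13.9, 2.7, 6.0]
width: 0.018
finger_force: 30.0
```

>>> arm_command:
  targets: [0, 0, 0, 0, -8, 0, 1, 0, 0, 0, 0, -16, 0, 1, 0, 0, 0, 0, -22, 0, 1, 0, 0, 0, 0, -26, 0, 1, 0, 0, 0, 0, -26, 0, 1]

```text
time: 7.25
tool_pos: [0.581, -0.0126, 0.1115]
ee_rot: [3.133, -0.001, 1.319]
wrist_force: [8.2, -2.0, -6.2]
width: 0.018
finger_force: 30.0
```

>>> arm_command:
  targets: [0, 0, 0, 0, -4, 0, 1, 0, 0, 0, 0, -12, 0, 1, 0, 0, 0, 0, -20, 0, 1, 0, 0, 0, 0, -28, 0, 1, 0, 0, 0, 0, -34, 0, 1, 0, 0, 0, 0, -37, 0, 1, 0, 0, 0, 0, -37, 0, 1]

```text
time: 7.95
tool_pos: [0.5453, -0.0035, 0.1115]
ee_rot: [3.133, -0.0, 1.319]
wrist_force: [12.3, -3.2, -8.4]
width: 0.0182
finger_force: 30.0
```

>>> arm_command:
  targets: [0, 0, 0, 0, 2, 0, 1, 0, 0, 0, 10, 3, 0, 1, 0, 0, 0, 25, 3, 0, 1, 0, 0, 0, 45, 3, 0, 1, 0, 0, 0, 65, 3, 0, 1, 0, 0, 0, 85, 3, 0, 1, 0, 0, 0, 105, 3, 0, 1, 0, 0, 0, 125, 3, 0, 1, 0, 0, 0, 140, 3, 0, 1, 0, 0, 0, 155, 3, 0, 1, 0, 0, 0, 163, 3, 0, 1, 0, 0, 0, 168, 3, 0, 1, 0, 0, 0, 170, 3, 0, 1, 0, 0, 0, 170, 3, 0, 1]

```text
time: 9.35
tool_pos: [0.5858, 0.1565, 0.1114]
ee_rot: [-3.14, 0.01, 1.317]
wrist_force: [-2.9, -12.8, 1.9]
width: 0.018
finger_force: 30.0
```

>>> arm_command:
  targets: [0, 0, 0, -5, 0, 0, 1, 0, 0, 0, -5, 0, 0, -1, 0, 0, 0, -5, 0, 0, -1, 0, 0, 0, -5, 0, 0, -1, 0, 0, 0, -5, 0, 0, -1, 0, 0, 0, -5, 0, 0, -1, 0, 0, 0, -5, 0, 0, -1, 0, 0, 0, -5, 0, -50, -1, 0, 0, -90, -170, 25, -110, -1, 0, 0, -90, -170, 25, -110, -1, 0, 0, -90, -170, 25, -110, -1, 0, 0, -90, -170, 25, -110, -1, 0, 0, -90, -170, 25, -110, -1, 0, 0, -90, -170, 25, -110, -1, 0, 0, -90, -170, 25, -110, -1, 0, 0, -90, -170, 25, -110, -1, 0, 0, -90, -170, 25, -110, -1, 0, 0, -90, -170, 25, -110, -1, 0, 0, -90, -170, 25, -110, -1, 0, 0, -90, -170, 25, -110, -1]

```text
time: 11.35
tool_pos: [0.5691, -0.0094, 0.2215]
ee_rot: [3.141, 0.0, 2.89]
wrist_force: [0.5, -0.3, -0.5]
width: 0.0939
finger_force: 0.0
```

```bash
python3 - <<'E'
from h import *
o=robot.get_obs(); print(o['time'],o['tool_pos'],np.degrees(o['ee_rot']),o['joint_positions'].round(2))
s=snap('wrist','w2'); np.save('pics/w2T.npy',toolT(s,o))
E
```

```text
11.35 [ 0.5690788  -0.00940697  0.22148733] [1.79987035e+02 9.91562429e-05 1.65562724e+02] [-0.12  0.13  1.3   0.    1.72 -1.44]
```

View pics/w2.png

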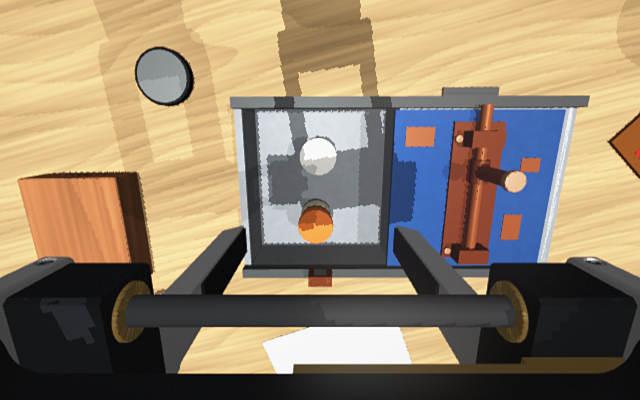

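The hatch is fully open. The orange lid is at (315,226) in the far half and the white lid at (318,153) in the near half.

```bash
python3 - <<'E'
from h import *
s=dict(np.load('pics/w2.npz')); T=np.load('pics/w2T.npy')
d=s['range_z'];v,u=np.mgrid[0:400,0:640]
P=np.stack([(u-s['cx'])/s['fx']*d,(v-s['cy'])/s['fy']*d,d],-1)@T[:3,:3].T+T[:3,3]
for n,(a,b) in {'or':(315,226),'wh':(318,153)}.items():
    m=(abs(u-a)<25)&(abs(v-b)<30)&(abs(P[...,2]-.069)<.004)
    c,r=cv2.minEnclosingCircle(P[m][:,:2].astype(np.float32)*1000); print(n,m.sum(),c,r,unbox([c[0]/1e3,c[1]/1e3,0]),P[m].mean(0))
c,r=None,None
m=(abs(u-315)<25)&(abs(v-226)<30)&(abs(P[...,2]-.069)<.004); p=P[m].mean(0); p[2]=.024; rel(p,165.7)
# block
m=(u>10)&(u<150)&(v>165)&(v<300)&(abs(P[...,2]-.045)<.004); print(cv2.minAreaRect(P[m][:,:2].astype(np.float32)*1000))
E
```

```text
or 940 (610.0799560546875, -25.260929107666016) 20.785808563232422 [ 0.04240761 -0.09317319  0.        ] [ 0.60946883 -0.02494962  0.06874853]
wh 1086 (531.8323364257812, -1.8457272052764893) 20.839855194091797 [-0.03919909 -0.08981058  0.        ] [ 0.53170467 -0.00171374  0.06889583]
shift mm [-43.   -5.  197.5] turn [ 0.   0.  -0.2]
((536.4506225585938, -316.1207275390625), (122.36300659179688, 112.9145278930664), 75.73235321044922)
```

>>> arm_command:
  targets: [0, 0, 0, -43, -5, 30, -1, 0, 0, 0, -43, -5, 70, -1, 0, 0, 0, -43, -5, 110, -1, 0, 0, 0, -43, -5, 150, -1, 0, 0, 0, -43, -5, 180, -1, 0, 0, 0, -43, -5, 197, -1, 0, 0, 0, -43, -5, 197, -1, 0, 0, 0, -43, -5, 197, 1, 0, 0, 0, -43, -5, 197, 1, 0, 0, 0, -43, -5, 197, 1, 0, 0, 0, -43, -5, 197, 1, 0, 0, 0, -43, -5, 197, 1, 0, 0, 0, -43, -5, 197, 1, 0, 0, 0, -43, -5, 197, 1, 0, 0, 0, -43, -5, 197, 1, 0, 0, 0, -43, -5, 197, 1, 0, 0, 0, -43, -5, 197, 1]

```text
time: 13.1
tool_pos: [0.6095, -0.0251, 0.0246]
ee_rot: [3.141, 0.0, 2.89]
wrist_force: [-0.6, -0.2, 1.3]
width: 0.0414
finger_force: 30.0
```

>>> arm_command:
  targets: [0, 0, 0, 0, 0, -20, 1, 0, 0, 0, 0, 0, -60, 1, 0, 0, 0, 0, 0, -100, 1, 0, 0, 0, 0, -5, -130, 1, 0, 0, 0, -1, -25, -140, 1, 0, 0, 0, -4, -60, -140, 1, 0, 0, 0, -7, -100, -140, 1, 0, 0, 0, -10, -140, -140, 1, 0, 0, 0, -13, -180, -140, 1, 0, 0, 0, -16, -220, -140, 1, 0, 0, 0, -18, -255, -140, 1, 0, 0, 0, -20, -285, -130, 1, 0, 0, 0, -21, -300, -110, 1, 0, 0, 0, -21, -302, -85, 1, 0, 0, 0, -21, -302, -65, 1, 0, 0, 0, -21, -302, -52, 1, 0, 0, 0, -21, -302, -46, 1, 0, 0, 0, -21, -302, -46, 1, 0, 0, 0, -21, -302, -46, 1]

```text
time: 15.0
tool_pos: [0.5553, -0.3229, 0.0716]
ee_rot: [-3.141, 0.002, 2.89]
wrist_force: [1.0, -0.6, -1.0]
width: 0.0415
finger_force: 30.0
```

>>> arm_command:
  targets: [0, 0, 0, 0, 0, 3, 1, 0, 0, 0, 0, 0, 5, 1, 0, 0, 0, 0, 0, 6.5, 1, 0, 0, 0, 0, 0, 7.5, 1, 0, 0, 0, 0, 0, 7.5, 1]

```text
time: 15.5
tool_pos: [0.5548, -0.3228, 0.0636]
ee_rot: [-3.142, 0.001, 2.89]
wrist_force: [0.1, 1.1, 0.9]
width: 0.0413
finger_force: 30.0
```

>>> arm_command:
  targets: [0, 0, 0, 0, 0, 0.5, 1, 0, 0, 0, 0, 0, 1, 1, 0, 0, 0, 0, 0, 1, 1]

```text
time: 15.8
tool_pos: [0.5549, -0.3229, 0.0636]
ee_rot: [-3.141, 0.001, 2.89]
wrist_force: [-1.6, 1.4, 4.1]
width: 0.0414
finger_force: 30.0
```

Contact made (4 N). Release, then retreat upwards.

>>> arm_command:
  targets: [0, 0, 0, 0, 0, -1, 1, 0, 0, 0, 0, 0, -1, -1, 0, 0, 0, 0, 0, -1, -1, 0, 0, 0, 0, 0, -1, -1, 0, 0, 0, 0, 0, -1, -1, 0, 0, 0, 0, 0, -1, -1, 0, 0, 0, 0, 0, -1, -1, 0, 0, 0, 0, 0, -1, -1, 0, 0, 0, 0, 0, -20, -1, 0, 0, 0, 0, 0, -60, -1, 0, 0, 0, 0, 0, -100, -1, 0, 0, 0, 0, 0, -145, -1, 0, 0, 0, 0, 0, -160, -1, 0, 0, 0, 0, 0, -160, -1]

```text
time: 17.2
tool_pos: [0.5558, -0.3236, 0.2258]
ee_rot: [-3.139, 0.007, 2.89]
wrist_force: [-0.2, 0.2, 0.6]
width: 0.0941
finger_force: 0.0
```

```bash
python3 - <<'E'
from h import *
o=robot.get_obs()
s=snap('wrist','w3'); T=toolT(s,o)
d=s['range_z'];v,u=np.mgrid[0:400,0:640]
P=np.stack([(u-s['cx'])/s['fx']*d,(v-s['cy'])/s['fy']*d,d],-1)@T[:3,:3].T+T[:3,3]
m=(abs(P[...,2]-.107)<.005)&(np.hypot(P[...,0]-.555,P[...,1]+.323)<.06); print('jar',m.sum(),P[m].mean(0))
m=(abs(P[...,2]-.045)<.004)&(np.hypot(P[...,0]-.555,P[...,1]+.323)<.12); print('block',cv2.minAreaRect(P[m][:,:2].astype(np.float32)*1000))
k=box(-.025,.075,.2); print(k); rel(k,75.7)
E
```

```text
jar 1260 [ 0.55476897 -0.32259723  0.10782608]
block ((555.3172607421875, -320.96856689453125), (120.21646118164062, 149.73695373535156), 76.3608169555664)
[0.58629953 0.15435116 0.2       ]
shift mm [ 88.5 470.1  22. ] turn [ 0.1  0.1 89.9]
```

View pics/w3.png

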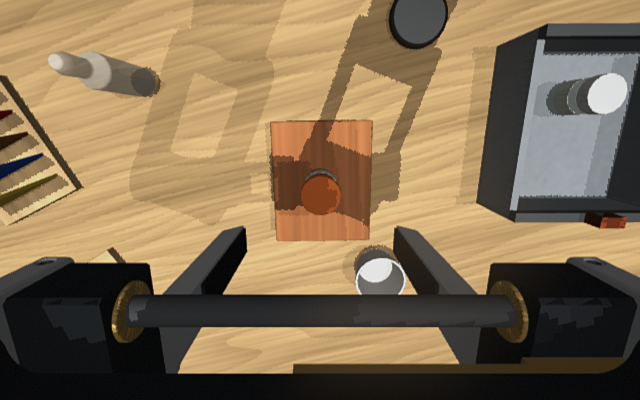

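The wrist view shows the jar upright at (320,193), in the middle of the block. The white jar is still in the box. Next is the return to the knob.

>>> arm_command:
  targets: [0, 0, 90, 90, 471, 0, -1, 0, 0, 90, 90, 471, 0, -1, 0, 0, 90, 90, 471, 0, -1, 0, 0, 90, 90, 471, 0, -1, 0, 0, 90, 90, 471, 0, -1, 0, 0, 90, 90, 471, 0, -1, 0, 0, 90, 90, 471, 0, -1, 0, 0, 90, 90, 471, 0, -1, 0, 0, 90, 90, 471, 0, -1, 0, 0, 90, 90, 471, 0, -1, 0, 0, 90, 90, 471, 0, -1, 0, 0, 90, 90, 471, 0, -1, 0, 0, 90, 90, 471, 0, -1, 0, 0, 90, 90, 471, 0, -1]

```text
time: 18.65
tool_pos: [0.5844, 0.1546, 0.2205]
ee_rot: [-3.139, 0.001, 1.319]
wrist_force: [0.1, -0.6, 0.7]
width: 0.0939
finger_force: 0.0
```

```bash
python3 - <<'E'
from h import *
o=robot.get_obs(); print(o['tool_pos'])
s=snap('wrist','w4'); T=toolT(s,o)
d=s['range_z'];v,u=np.mgrid[0:400,0:640]
P=np.stack([(u-s['cx'])/s['fx']*d,(v-s['cy'])/s['fy']*d,d],-1)@T[:3,:3].T+T[:3,3]
m=(v<260)&(abs(P[...,2]-.153)<.006)&(np.hypot(P[...,0]-.586,P[...,1]-.156)<.05); p=P[m].mean(0);print('knob',m.sum(),p,unbox(p)); p[2]=.112; rel(p,75.7)
E
```

```text
[0.5843777  0.15459915 0.22051888]
knob 372 [0.58617905 0.15773486 0.15453399] [-0.02595252  0.0782491   0.15453399]
shift mm [  3.6   0.9 109.1] turn [-0.1  0.  -0.1]
```

>>> arm_command:
  targets: [0, 0, 0, 2, 1, 50, -1, 0, 0, 0, 2, 1, 85, -1, 0, 0, 0, 2, 1, 109, -1, 0, 0, 0, 2, 1, 109, -1, 0, 0, 0, 2, 1, 109, 1, 0, 0, 0, 2, 1, 109, 1, 0, 0, 0, 2, 1, 109, 1, 0, 0, 0, 2, 1, 109, 1, 0, 0, 0, 2, 1, 109, 1, 0, 0, 0, 2, 1, 109, 1, 0, 0, 0, 2, 1, 109, 1, 0, 0, 0, 2, 1, 109, 1, 0, 0, 0, 2, 1, 109, 1, 0, 0, 0, 2, 1, 109, 1, 0, 0, 0, 2, 1, 109, 1, 0, 0, 0, 2, 1, 109, 1, 0, 0, 0, 2, 1, 109, 1, 0, 0, 0, 2, 1, 109, 1]

```text
time: 20.5
tool_pos: [0.5862, 0.1575, 0.1129]
ee_rot: [-3.141, -0.0, 1.319]
wrist_force: [-0.4, 0.9, -0.6]
width: 0.0174
finger_force: 30.0
```

>>> arm_command:
  targets: [0, 0, 0, -8, 0, 0, 1, 0, 0, 0, -20, 0, 0, 1, 0, 0, 0, -40, 0, 0, 1, 0, 0, 0, -60, 0, 0, 1, 0, 0, 0, -80, 0, 0, 1, 0, 0, 0, -100, 0, 0, 1, 0, 0, 0, -120, 0, 0, 1, 0, 0, 0, -138, 0, 0, 1, 0, 0, 0, -152, 0, 0, 1, 0, 0, 0, -161, 0, 0, 1, 0, 0, 0, -166, 0, 0, 1, 0, 0, 0, -169, 0, 0, 1, 0, 0, 0, -169, 0, 0, 1]

```text
time: 21.8
tool_pos: [0.5455, -0.0021, 0.113]
ee_rot: [3.14, -0.009, 1.321]
wrist_force: [7.9, 11.8, -4.0]
width: 0.0177
finger_force: 30.0
```

>>> arm_command:
  targets: [0, 0, 0, -1, -1, 0, 1, 0, 0, 0, -1, -1, 0, 1, 0, 0, 0, 3, 1, 0, 1, 0, 0, 0, 3, 1, 0, -1, 0, 0, 0, 3, 1, 0, -1, 0, 0, 0, 3, 1, 0, -1, 0, 0, 0, 3, 1, 0, -1, 0, 0, 0, 3, 1, 0, -1, 0, 0, 0, 3, 1, 0, -1, 0, 0, 0, 3, 1, 0, -1, 0, 0, 0, 3, 1, -40, -1, 0, 0, 0, 3, 1, -80, -1, 0, 0, 0, 3, 1, -110, -1, 0, 0, 0, 3, 1, -110, -1]

```text
time: 23.2
tool_pos: [0.5484, -0.0038, 0.2291]
ee_rot: [3.131, -0.002, 1.319]
wrist_force: [0.9, 0.7, 1.1]
width: 0.0942
finger_force: 0.0
```

```bash
python3 - <<'E'
from h import *
o=robot.get_obs(); print(o['tool_pos'],o['time'])
s=snap('wrist','w5'); T=toolT(s,o)
d=s['range_z'];v,u=np.mgrid[0:400,0:640]
P=np.stack([(u-s['cx'])/s['fx']*d,(v-s['cy'])/s['fy']*d,d],-1)@T[:3,:3].T+T[:3,3]
m=(v<260)&(abs(P[...,2]-.153)<.006)&(np.hypot(P[...,0]-.546,P[...,1]+.002)<.05); p=P[m].mean(0);print('knob',m.sum(),p,unbox(p))
E
```

```text
[ 0.54837642 -0.00376171  0.22909883] 23.2
knob 347 [ 0.54562807 -0.00187509  0.15453902] [-0.02582356 -0.0864315   0.15453902]
```

View pics/w5.png

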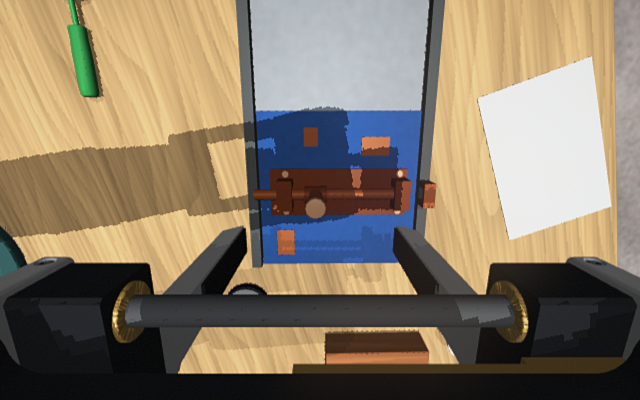

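The hatch is shut: the knob's y reads -0.0864, the same as at the start. The bolt is drawn, with the knob at (316,208) and the rod clear of the keeper. The gripper is clear too, so I'm handing in.

```bash
python3 -c "
from bench import robot
print(robot.close_job())"
```

```text
the job is handed in; nothing more can be done
None
```

The job is handed in at about 23 s: the bolt ran on the third pull and is left fully drawn, the orange-lidded jar stands upright in the middle of the wooden block, the hatch is fully shut again, and the white-lidded jar is still in the box.

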